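Close the gearcase: socket back on its post, cover on its dowels, held down

ROBOT

A 7-joint arm with a two-finger parallel gripper is mounted at the origin on the work surface. World frame = base frame: x ahead of the robot, y to its left, z up, the work surface at z = 0. Lengths are in m, angles in rad, forces in N, time in s.
With the tool pointing down it reaches from about 0.4 to 0.875 m from the base axis. Payload 4.4 kg.
Tool frame: the origin (TCP) lies at the very end of the fingers, on their centre line; the grasp point (between the pads) lies 19 mm behind it (env.hold_point_z is the distance from the TCP to the grasp point, in m); z points along the fingers, y is the line along which they close (so a half turn about z gives the same grasp; the last joint's range is limited). The gripper opens to 85 mm and grips with 20 to 120 N. Pads are 22 mm wide; open, the fingers measure 114 mm over their backs; the gripper's body (76 mm by 85 mm) begins 54 mm behind the grasp point. The pads swing forward as they close: fully open they stand 13 mm farther back than shut.
Start: joints at [-1.266, 0.628, 0.038, 1.517, -0.027, 0.996, -0.02], TCP at [0.236, 0.606, 0.231] pointing down, gripper open.
Joint ranges: [-3.06, 3.06], [-0.37, 2.12], [-1.25, 1.32], [0.18, 2.47], [-1.1, 4.24], [0.23, 1.98], [-2.94, 2.94]. Speed limits (rad/s): [2.57, 2.57, 3.14, 3.14, 3.14, 3.14, 3.14].

INTERFACE

Orientations are given as a unit quaternion [x, y, z, w].
In Python, from workcell import env gives the robot as it stands.
- The arm moves only by the tool send_rows, never from a script. Its argument "increments" is a list of rows, each a list of 3 entries, a list of its own where there are three numbers: the shift along the world's x, y, z in a scale on which 1.0 is 0.6 m, then the turn, a rotation vector about the world's x, y, z in fractions of the full range, 1 being 2 pi rad, then the opening, from 0 (shut) to 1 (fully open). A call has 1 to 5 rows; each row is the pose to reach, as a shift and turn from the pose commanded when the call began; what a row does not reach only later rows make up. A row lasts 1/10 s, in which the tool goes at most 50 mm and 8.59 degrees, less where a joint would pass 70% of its speed; a pose out of reach is approached as far as the arm can. No shift or turn number may pass 1 either way. A call with a gripper value outside its range is refused whole. The fingers move at their own pace and stop on an object; "force" is the grip in N (left out, the last holds). Time passes only in rows, so rows that repeat a pose let the fingers close. It gives the time, the measured TCP pose, the force, the opening and the grip force at its end, in the units of the state.
- env.get_obs(): the state, without advancing time (a new reading comes with each control period).
- env.capture(name): name is "scene" or "side" or "wrist"; returns a dict with "pixels" (420x560x3 uint8, red, green, blue), "range_z" (420x560 float32, m along the optical axis (not along the pixel's ray), 0 where there is no reading), "camera_matrix" (3x3 intrinsics, pixels), "xyz" and "rotation" of the camera in the world. Camera axes: x right, y down, z forward; pixel columns grow to the right and rows downward; lengths in m; the calibration is good to about 2 mm. A picture is of the moment at which its call begins.
- env.hand_in(): hands the job in; it is judged then, once.
The state is a dict: "time_s": time; "joints": joint angles; "dq": joint speeds; "joint_efforts": joint torques, N m; "tool_pos": TCP position; "orientation": TCP orientation; "contact_force": force on the tool from outside, world axes, zero at the start; "moment": the same for the moment, N m; "opening": finger opening in m; "grip_force": force on a finger pad.
Only numpy, scipy, OpenCV 4.12 (cv2) and the standard library are available. Lean on these libraries where they do the work, as an engineer would, in place of code of your own. Each camera call takes 0.05 s, during which the arm holds its last target. There are 200 camera calls.

TASK

Someone has left a socket standing inside the open gearcase: first put it back on the empty post of the red socket rail, fully down, and let go of it. Then fit the cover over both dowels of the gearcase, lowering it gently, press it down against the bearing's spring until the two halves are flush, and finish while still holding it pressed shut so that the bolts can be started. Leave the other sockets, the torque wrench and the tin of bolts where they are.

Things in the scene. Friction and masses are not known exactly. Their poses are not given: they have to be found in the camera images.
- case: Lower gearcase half: open grey box with a bright machined rim, 180 mm (its x) by 130 mm (y), screwed to a fixed blue plate 235 x 150 x 12 mm. Origin: centre of the plate's underside, on the bench; z up. Cavity 134 x 84 mm, its floor 24 mm above the origin; the bearing stands in its middle, gears under it and at its -x side stay below the rim; the stray socket stands in the free +x end.
- joint_face (a point): Centre of the case at the height of its level machined rim (joint face), 57 mm above the case's origin; the rim is 23 mm wide. Small black dots on it are bolt holes. Two dark steel dowels, 10 mm in diameter, stand 13 mm above it, their top 3.5 mm tapered to 6.4 mm.
- dowel_a (a point): On the axis of dowel A at joint face height: 78.5 mm to -x and 53.5 mm to +y of the case's origin, 57 mm up (case's frame).
- dowel_b (a point): On the axis of dowel B at joint face height: 78.5 mm to +x and 30.5 mm to -y of the case's origin, 57 mm up (case's frame). A and B are not symmetrical: the cover fits one way round only.
- bearing (a joint): How far the ball bearing (steel disc 35 mm across, centre of the case) is pushed down, m. At 0 its top is 7.5 mm above the joint face. It rides on a spring of 1.85 N per mm: flush reads 0.0075 and takes about 14 N in all. The cover's weight alone (6 N) leaves a gap of about 4 mm, some 8 N more closes it; beyond that metal meets metal, stiffly.
- cover: Upper gearcase half, loose, 0.5 to 0.7 kg: aluminium plate 180 mm (its x) by 130 mm (y), 14 mm thick, lying joint face down on a fixed black mat 6 mm thick on the bench. Origin: centre of its flat underside; z up. Two through holes of 11.6 mm go over the dowels; smaller black dots in raised rings are bolt holes. Fitted, its axes point as the case's.
- housing_top (a point): On top of the cover, 40 mm above its origin: flat top of the grey oblong bearing housing, round-ended, 36 mm wide (y), 26 mm high above the plate, from x = -66 to +30 mm. Its flat sides run from x = -48 to +12 mm: it can be gripped across y right at this point. Thin ribs 10 mm high on the plate at x = -30 and +20 mm, 20 to 50 mm off the middle, can be ignored.
- hole_a (a point): Centre of the cover's hole A at its underside: 78.5 mm to -x and 53.5 mm to +y of the cover's origin. Belongs on dowel A.
- hole_b (a point): Centre of the cover's hole B at its underside: 78.5 mm to +x and 30.5 mm to -y of the cover's origin. Belongs on dowel B.
- socket: The stray socket: upright steel tube 27 mm in diameter, 70 mm tall, 14 mm bore, open from below for at least 29 mm, 0.12 to 0.2 kg, dark band near its foot. Origin: centre of its lower end; z up. It stands on the cavity floor in the +x end of the case, its top 37 mm above the joint face.
- clip_home: The empty clip on the red socket rail: fixed black block 36 mm (x) by 30 mm (y), 8 mm high, with an upright steel post 10 mm across, 28 mm tall, top 6 mm tapered. Origin: centre of the block's underside, 10 mm above the bench; z up. The seated socket's lower end is 8 mm above it. The rail runs along the clip's y, three clips 55 mm apart in any order: grip across it, along x.
- socket_a: Bystander: steel socket 24 mm in diameter, 50 mm tall, on another post of the rail. Origin: centre of its lower end.
- socket_b: Bystander: steel socket 31 mm in diameter, 62 mm tall, on another post of the rail. Origin: centre of its lower end.
- torque_wrench: Bystander: steel torque wrench, about 360 mm long and up to 40 mm high, lying on the far side of the case along the world's y. Origin: on the bench near the middle of its length.
- bolt_tin: Bystander: open yellow tin 100 x 75 x 30 mm with bolts, on the far side. Origin: centre of its underside.
Things that resemble listed ones, but are neither listed nor needed, are in the scene too. Of the things like the cover, leave any that is brown, green or turquoise; of the rest the smaller one is meant.

How it is judged:
On the way, in this order (a step that is already met when the one before it is completed fails the run):
1. the stray socket stands fully down on the empty post, upright and let go (horizontal distance between socket and clip_home below 0.004 m and z of socket in the frame of clip_home below 0.011 m and angle between socket's own z axis and vertical below 0.08 rad and contact force between the fingers and socket below 0.05 N and linear speed of socket below 0.02 m/s), for 0.2 s.
2. after that, the cover is over both dowels (horizontal distance between hole_a and dowel_a below 0.0025 m and horizontal distance between hole_b and dowel_b below 0.0025 m and angle between the z axis of cover and the z axis of case, either way round below 0.03 rad and z of each of hole_a, hole_b in the frame of case below 0.068 m), for 0.1 s.
At the end, for the whole second after the job is handed in: Socket released, upright, at rest on the empty post (4 mm sideways, 3 mm up). Cover holes within 2.5 mm of their dowels, cover level within 0.03 rad, gap under 1.5 mm, pressed on case and bearing with over 11 N in all, the robot still holding it with over 4 N (all of step 1 and horizontal distance between hole_a and dowel_a below 0.0025 m and horizontal distance between hole_b and dowel_b below 0.0025 m and angle between the z axis of cover and the z axis of case, either way round below 0.03 rad and z of each of hole_a, hole_b, cover in the frame of case below 0.0585 m and contact force between cover and case above 11 N and contact force between any of the fingers, the arm and cover above 4 N); the arm keeps its last pose, push and grip.
It fails at once if small bystander socket was moved by more than 20 mm or tipped (distance of socket_a from where it was at the start of the episode above 0.02 m or angle between socket_a's own z axis and vertical above 0.35 rad).
It fails at once if large bystander socket was moved by more than 20 mm or tipped (distance of socket_b from where it was at the start of the episode above 0.02 m or angle between socket_b's own z axis and vertical above 0.35 rad).
It fails at once if torque wrench was moved by more than 20 mm or tipped (distance of torque_wrench from where it was at the start of the episode above 0.02 m).
It fails at once if tin of bolts was moved by more than 20 mm or tipped (distance of bolt_tin from where it was at the start of the episode above 0.02 m or angle between bolt_tin's own z axis and vertical above 0.35 rad).
It fails at once if the cover was slammed or forced onto the case (more than 70 N) (contact force between cover and case above 70 N).
It also fails if it takes over 58 s, if anything falls off the work surface, if the arm or the gripper's body presses on something with over 40 N, if the wrist force passes 120 N, or if a joint passes its speed limit or range.

## Working session

There is one attempt and no reset: what is moved stays moved. The work goes in short steps, Python scripts to look and compute and a tool call to move; the robot and the scene stay as the last step left them, time stands still between calls to the robot, and variables do not carry over. Pictures are saved under pics/ and viewed, at most 10 in all, crops included, and the job is handed in when it is done.

Besides the shell and the picture viewer there is one more tool, called after "Call:" in YAML: its name, and indented under it one key for each argument. send_rows: Moves the arm, as the interface text tells. Its arguments: {"type":"object","properties":{"increments":{"type":"array","items":{"type":"array"}},"force":{"type":"number"}},"required":["increments"]}

```bash
mkdir -p pics; ls; cat > h.py <<'E'
import numpy as np,cv2,pickle
from workcell import env
def cap(n,tag):
    c=env.capture(n); c={k:np.array(v) for k,v in c.items()}
    pickle.dump(c,open(f'{tag}.pkl','wb')); cv2.imwrite(f'pics/{tag}.png',c['pixels'][...,::-1]); return c
def load(t): return pickle.load(open(t+'.pkl','rb'))
def cloud(c):
    K=c['camera_matrix'];R=c['rotation']; z=c['range_z']
    v,u=np.mgrid[:z.shape[0],:z.shape[1]]
    p=np.stack([(u-K[0,2])/K[0,0]*z,(v-K[1,2])/K[1,1]*z,z],-1)
    P=p@R.T+c['xyz']; P[z==0]=np.nan; return P
def ray(c,u,v,h):
    K=c['camera_matrix'];d=c['rotation']@np.array([(u-K[0,2])/K[0,0],(v-K[1,2])/K[1,1],1])
    return c['xyz']+d*(h-c['xyz'][2])/d[2]
def proj(c,P):
    K=c['camera_matrix'];q=c['rotation'].T@(np.array(P)-c['xyz']);return (K@(q/q[2]))[:2]
E
python3 - <<'E'
from h import *
for n in('scene','side','wrist'):
    c=cap(n,n+'0');print(n,c['xyz'],c['rotation'].round(3).tolist(),c['camera_matrix'].tolist(),(c['range_z']>0).mean())
print(env.get_obs())
E
```

```text
pics
scene [1.03076232 0.6620542  0.90990656] [0.271, 0.872, -0.39, -0.118] [[493.56830233955884, 0.0, 274.2116980076544], [0.0, 493.56830233955884, 208.07046870332573], [0.0, 0.0, 1.0]] 0.995875850340136
side [-0.0329666   0.74468958  1.06984184] [-0.246, 0.892, -0.365, 0.102] [[429.1651701135632, 0.0, 279.15811904930405], [0.0, 429.1651701135632, 219.50301386530802], [0.0, 0.0, 1.0]] 0.9958928571428571
wrist [0.16731106 0.63358581 0.37295962] [0.817, 0.559, 0.081, 0.119] [[371.6313195807646, 0.0, 282.4078794208522], [0.0, 371.6313195807646, 212.060402076216], [0.0, 0.0, 1.0]] 0.9961862244897959
{'time_s': 0.15, 'joints': array([-1.265771  ,  0.62913026,  0.03846609,  1.51813324, -0.02698596,
        0.99634165, -0.02000288]), 'dq': array([-0.00147614, -0.00118983, -0.00170284, -0.00245056, -0.00148931,
       -0.00109635,  0.00085911]), 'joint_efforts': array([ 2.02383017e-03, -5.63803089e+01,  1.22760907e+00, -1.93652827e+01,
        1.10254463e-02,  7.36374030e-03, -1.33447506e-05]), 'tool_pos': array([0.23535697, 0.60537171, 0.23060451]), 'orientation': array([ 1.84356730e-01,  9.82859114e-01, -7.36839348e-04, -1.23136739e-04]), 'contact_force': array([-0.41857216, -0.03758114,  0.48157707]), 'moment': array([-0.02636292, -0.04395628,  0.01553547]), 'grip_force': 0.0, 'opening': 0.08529831171571318}
```

View pics/scene0.png

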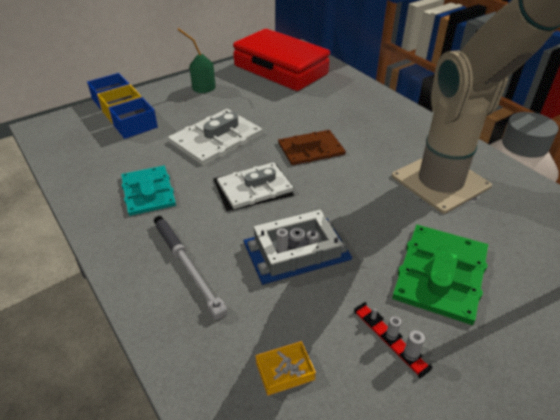

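View pics/side0.png

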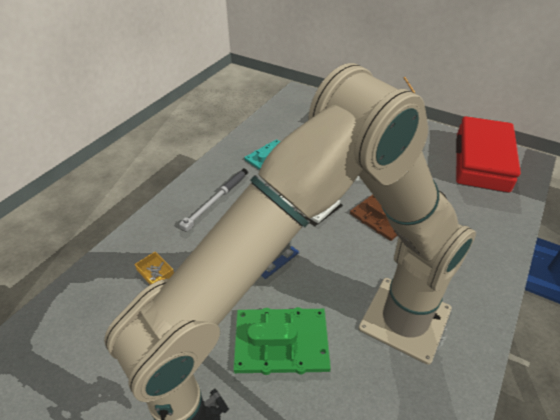

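The scene view shows the case at (298,243) on its blue plate. The smaller white cover on its black mat is at (255,185), and the larger white decoy is at (215,135). The rail is at (392,338), with its short empty post around (375,314). In the side view the arm hides most of this.

```bash
python3 - <<'E'
from h import *
c=load('scene0');P=cloud(c);im=c['pixels'];hsv=cv2.cvtColor(im,cv2.COLOR_RGB2HSV)
a=cv2.resize(im[160:285,205:360],None,fx=5,fy=5,interpolation=cv2.INTER_CUBIC)[:,:,::-1]
cv2.imwrite('pics/crop1.png',a[:600,:800])
b=cv2.resize(im[295:380,345:440],None,fx=6,fy=6,interpolation=cv2.INTER_CUBIC)[:,:,::-1]
cv2.imwrite('pics/crop2.png',b)
v,u=np.mgrid[:420,:560]
def rect(m,name):
    q=P[m];q=q[~np.isnan(q).any(1)]
    r=cv2.minAreaRect(q[:,:2].astype(np.float32)*1000);print(name,len(q),r,'z',np.percentile(q[:,2],[5,50,95]).round(4))
win=lambda u0,u1,v0,v1:(u>=u0)&(u<u1)&(v>=v0)&(v<v1)
red=((hsv[...,0]<8)|(hsv[...,0]>172))&(hsv[...,1]>150)&win(340,440,290,385)
rect(red,'rail')
blue=(hsv[...,0]>100)&(hsv[...,0]<130)&(hsv[...,1]>120)&win(230,360,200,290)
rect(blue,'plate')
z=P[...,2]
rect(win(230,360,200,290)&(abs(z-.057)<.004),'rim')
rect(win(205,300,155,215)&(abs(z-.020)<.004),'cover')
for k,w in(('case',win(230,360,200,290)),('cover',win(205,300,155,215)),('rail',win(350,440,300,380))):
    q=z[w];print(k,np.histogram(q[~np.isnan(q)],bins=np.arange(-.005,.12,.005))[0])
for w in (win(230,360,200,290)&(z>.085),win(350,440,300,380)&(z>.045)):
    n,l,s,cc=cv2.connectedComponentsWithStats(w.astype(np.uint8))
    for i in range(1,n): print(s[i],np.median(P[l==i],0),P[l==i][:,2].max())
E
```

```text
Traceback (most recent call last):
  File "h.py", line 11, in cloud
    P=p@R.T+c['xyz']; P[z==0]=np.nan; return P
      ~^~~~
ValueError: matmul: Input operand 1 has a mismatch in its core dimension 0, with gufunc signature (n?,k),(k,m?)->(n?,m?) (size 4 is different from 3)
```

```bash
sed -i "s/^def load.*/def load(t):\n    c=pickle.load(open(t+'.pkl','rb')); c['rotation']=Rotation.from_quat(c['rotation']).as_matrix(); return c/; s/^import numpy.*/&\nfrom scipy.spatial.transform import Rotation/; s/return c$/return c/" h.py
sed -i "s/c\['pixels'\]\[...,::-1\]); return c/c['pixels'][...,::-1]); return load(tag)/" h.py
python3 - <<'E'
from h import *
c=load('scene0');P=cloud(c);im=c['pixels'];hsv=cv2.cvtColor(im,cv2.COLOR_RGB2HSV)
a=cv2.resize(im[160:280,205:360],None,fx=5,fy=5,interpolation=cv2.INTER_CUBIC)[:,:,::-1]
cv2.imwrite('pics/crop1.png',a[:600,:800])
b=cv2.resize(im[295:380,345:440],None,fx=6,fy=6,interpolation=cv2.INTER_CUBIC)[:,:,::-1]
cv2.imwrite('pics/crop2.png',b)
v,u=np.mgrid[:420,:560]
def rect(m,name):
    q=P[m];q=q[~np.isnan(q).any(1)]
    r=cv2.minAreaRect(q[:,:2].astype(np.float32)*1000);print(name,len(q),r,'z',np.percentile(q[:,2],[5,50,95]).round(4))
win=lambda u0,u1,v0,v1:(u>=u0)&(u<u1)&(v>=v0)&(v<v1)
red=((hsv[...,0]<8)|(hsv[...,0]>172))&(hsv[...,1]>150)&win(340,440,290,385)
rect(red,'rail')
blue=(hsv[...,0]>100)&(hsv[...,0]<130)&(hsv[...,1]>120)&win(230,360,200,290)
rect(blue,'plate')
z=P[...,2]
rect(win(230,360,200,290)&(abs(z-.057)<.004),'rim')
rect(win(205,300,155,215)&(abs(z-.020)<.004),'cover')
for k,w in(('case',win(230,360,200,290)),('cover',win(205,300,155,215)),('rail',win(350,440,300,380))):
    q=z[w];print(k,np.histogram(q[~np.isnan(q)],bins=np.arange(-.005,.12,.005))[0])
for w in (win(230,360,200,290)&(z>.085),win(350,440,300,380)&(z>.045)):
    n,l,s,cc=cv2.connectedComponentsWithStats(w.astype(np.uint8))
    for i in range(1,n): print(s[i],np.median(P[l==i],0),P[l==i][:,2].max())
E
```

```text
rail 731 ((496.5195007324219, 307.8097229003906), (41.88270950317383, 187.97393798828125), 1.0192441940307617) z [0.0052 0.0104 0.0179]
plate 751 ((510.587890625, -10.751510620117188), (154.45135498046875, 233.8916015625), 75.46797943115234) z [0.0068 0.0115 0.0145]
rim 1672 ((509.7579650878906, -11.56072998046875), (140.73019409179688, 181.9171600341797), 75.6182861328125) z [0.054  0.0569 0.0597]
cover 1396 ((461.02093505859375, -305.6705322265625), (236.8249053955078, 287.0621337890625), 54.943885803222656) z [0.0169 0.02   0.0229]
case [3146 3291  313  701  245  387  266  204  323  353  255  390 1375  162
   79   21   18   20   26   56    9    0    0    0]
cover [1542 1646  338  194  738  735   79   59   49   98  186    4    1    0
    0    0    0    0    0    0    0    0    0    0]
rail [2324 2729  381  416  505  119   48   53   43   58   39   51   57   56
   97   38   98   62    0    0    0    0    0    0]
[277 229  11  11  91] [ 0.55626411 -0.00809106  0.09183293] 0.09627462695092892
[374 309   3   3   5] [0.49978988 0.25482571 0.04679458] 0.04950114440584641
[388 317  13  16 166] [0.50261263 0.31000297 0.06218744] 0.07133571332699051
[406 331  19  23 327] [0.50461472 0.36625106 0.07465406] 0.08489759221888671
```

View pics/crop1.png

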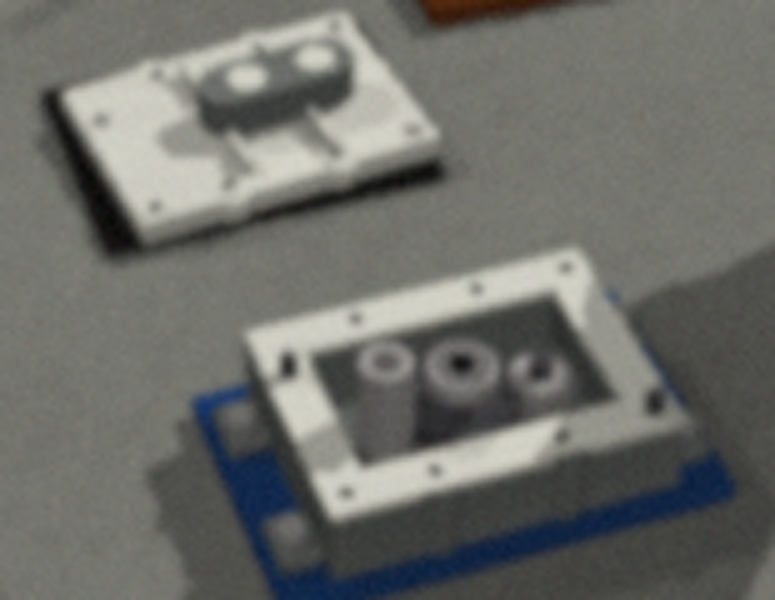

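View pics/crop2.png

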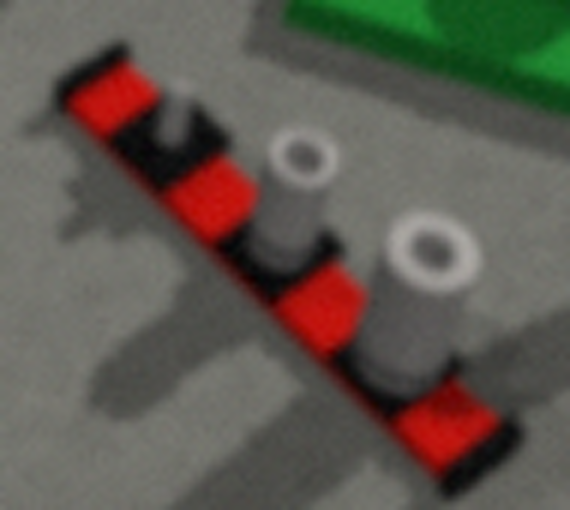

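Crop 1: the stray socket (385,360) is in the case's image-left end, so +x. Dowel B is at (288,362) and dowel A at (655,400). The cover's housing sits to the image right, which is its -x, so it has roughly the same heading as the case. Crop 2: the empty post is at (175,120), next to the small socket and then the large one.

```bash
python3 - <<'E'
from h import *
c=load('wrist0');o=env.get_obs();T=Rotation.from_quat(o['orientation']).as_matrix()
print('cam in tool',T.T@(c['xyz']-o['tool_pos']));print((T.T@c['rotation']).round(3))
for h in(0,.06):print(ray(c,280,210,h)-o['tool_pos'])
# cover segment
c=load('scene0');P=cloud(c);z=P[...,2];hsv=cv2.cvtColor(c['pixels'],cv2.COLOR_RGB2HSV)
v,u=np.mgrid[:420,:560];w=(u>=205)&(u<300)&(v>=155)&(v<215)
for nm,m in(('plate',w&(hsv[...,2]>150)&(abs(z-.02)<.008)),('hous',w&(abs(z-.046)<.006))):
    n,l,s,_=cv2.connectedComponentsWithStats(m.astype(np.uint8));i=1+s[1:,4].argmax()
    q=P[l==i];print(nm,len(q),np.median(q,0),cv2.minAreaRect(q[:,:2].astype(np.float32)*1000))
E
```

```text
cam in tool [ 0.07364089  0.0014242  -0.14235957]
[[ 0.    -0.959 -0.285]
 [ 1.     0.     0.   ]
 [ 0.    -0.285  0.959]]
[ 0.03205078 -0.01398621 -0.23060451]
[ 0.01594769 -0.00719722 -0.17060451]
plate 1210 [ 0.48946676 -0.26398581  0.02007831] ((462.1942138671875, -280.4609375), (138.8602752685547, 183.13096618652344), 81.08473205566406)
hous 287 [ 0.44660935 -0.27479157  0.04593207] ((443.7026062011719, -277.3275146484375), (42.47832489013672, 94.62639617919922), 82.95010375976562)
```

The rows are not in the units I measure in: shifts go in shares of 0.6 m and turns go in shares of 2 pi rad. I convert before sending: -0.345 m / 0.6 = -0.575, 0.265 m / 0.6 = 0.4417, -1.2 rad / 6.2832 = -0.191.

Call:
send_rows:
  increments:
    - [[0.4417, -0.575, 0.0833], [0, 0, -0.191], 1]
    - [[0.4417, -0.575, 0.0833], [0, 0, -0.191], 1]
    - [[0.4417, -0.575, 0.0833], [0, 0, -0.191], 1]
    - [[0.4417, -0.575, 0.0833], [0, 0, -0.191], 1]
    - [[0.4417, -0.575, 0.0833], [0, 0, -0.191], 1]

```text
time_s: 0.65
tool_pos: [0.3876, 0.4071, 0.26]
orientation: [0.534, 0.845, -0.0, -0.0]
contact_force: [1.1, 0.5, -0.2]
opening: 0.0854
grip_force: 0.0
```

To row units: -0.157 m / 0.6 = -0.2617, 0.112 m / 0.6 = 0.1867, -0.444 rad / 6.2832 = -0.0707.

Call:
send_rows:
  increments:
    - [[0.1867, -0.2617, 0], [0, 0, -0.0707], 1]
    - [[0.1867, -0.2617, 0], [0, 0, -0.0707], 1]
    - [[0.1867, -0.2617, 0], [0, 0, -0.0707], 1]
    - [[0.1867, -0.2617, 0], [0, 0, -0.0707], 1]
    - [[0.1867, -0.2617, 0], [0, 0, -0.0707], 1]

```text
time_s: 1.15
tool_pos: [0.5029, 0.2442, 0.2603]
orientation: [0.709, 0.705, -0.0, 0.003]
contact_force: [-0.4, 0.1, 0.4]
opening: 0.0856
grip_force: 0.0
```

```bash
cat >> h.py <<'E'
def find(c,wantz,tol,minpix=20,mask=None,name=''):
    P=cloud(c);m=abs(P[...,2]-wantz)<tol
    if mask is not None:m&=mask
    n,l,s,cc=cv2.connectedComponentsWithStats(m.astype(np.uint8))
    for i in range(1,n):
        if s[i,4]>=minpix:
            q=P[l==i];r=cv2.minAreaRect(q[:,:2].astype(np.float32)*1000)
            print(name,s[i],cc[i].round(1),'ray',ray(c,*cc[i],wantz).round(4),'med',np.median(q,0).round(4),np.round(r[0],1),np.round(r[1],1),round(r[2],1))
def tool():
    o=env.get_obs();x=Rotation.from_quat(o['orientation']).as_matrix();print(o['time_s'],o['tool_pos'].round(4),'yawy',np.degrees(np.arctan2(x[1,1],x[0,1])).round(2),o['contact_force'].round(1),o['opening'].round(4))
E
python3 - <<'E'
from h import *
tool();c=cap('wrist','w1');tool()
hsv=cv2.cvtColor(c['pixels'],cv2.COLOR_RGB2HSV)
find(c,.046,.004,10,name='post');find(c,.068,.003,30,name='a');find(c,.080,.003,30,name='b')
red=((hsv[...,0]<8)|(hsv[...,0]>172))&(hsv[...,1]>150)
find(c,.01,.004,100,mask=red,name='red')
E
```

```text
Traceback (most recent call last):
  File "h.py", line 28, in tool
    o=env.get_obs();x=Rotation.from_quat(o['orientation']).as_matrix();print(o['time_s'],o['tool_pos'].round(4),'yawy',np.degrees(np.arctan2(x[1,1],x[0,1])).round(2),o['contact_force'].round(1),o['opening'].round(4))
                                                                                                                                                                                                  ^^^^^^^^^^^^^^^^^^
AttributeError: 'float' object has no attribute 'round'
```

```bash
sed -i "s/o\['opening'\].round(4)/round(o['opening'],4)/" h.py
python3 - <<'E'
from h import *
tool();c=cap('wrist','w0a');tool();c=cap('wrist','w1');tool()
hsv=cv2.cvtColor(c['pixels'],cv2.COLOR_RGB2HSV)
find(c,.046,.004,10,name='post');find(c,.068,.003,30,name='a');find(c,.080,.003,30,name='b')
red=((hsv[...,0]<8)|(hsv[...,0]>172))&(hsv[...,1]>150)
find(c,.01,.004,100,mask=red,name='red')
E
```

```text
1.15 [0.5029 0.2442 0.2603] yawy -0.3 [-0.4  0.1  0.4] 0.0856
1.2 [0.5007 0.2481 0.2599] yawy -0.05 [-0.7  0.8  0.9] 0.0856
1.25 [0.4992 0.2508 0.2597] yawy 0.19 [-0.6  0.4 -0.6] 0.0853
post [272  45  15   6  22] [278.7  46.9] ray [0.4972 0.3684 0.046 ] med [0.497  0.3687 0.0464] [497.4 368.1] [12.4  4. ] 1.2
post [275  50   9   8  59] [279.1  53.7] ray [0.4974 0.3629 0.046 ] med [0.4974 0.3628 0.0449] [497.3 363.3] [7.3 6. ] 2.1
post [276 113   9   9  61] [280.  117.2] ray [0.4982 0.3082 0.046 ] med [0.4981 0.3083 0.0446] [498.1 308.3] [7.3 7.6] 88.4
post [ 91 125  34  52 182] [115.8 146.6] ray [0.3421 0.2812 0.046 ] med [0.3444 0.2816 0.046 ] [337.6 278.7] [20.7 49.4] 9.1
post [277 171   9   9  53] [281.2 175.2] ray [0.4992 0.2536 0.046 ] med [0.499  0.2533 0.0453] [499.6 253.2] [7.9 7.4] 56.7
post [ 85 183  14  10  15] [ 91.8 187.3] ray [0.3134 0.2417 0.046 ] med [0.3142 0.2422 0.0467] [312.6 241.2] [18.5  0.2] 31.9
post [228 334 154  39 680] [304.4 352.4] ray [0.525 0.051 0.046] med [0.524  0.0506 0.0461] [527.   51.8] [  7.  179.7] 75.7
post [243 378  27  14 222] [256.8 384.6] r
[... 374 characters left out ...]
 ray [0.4478 0.0602 0.068 ] med [0.4479 0.0607 0.0685] [447.6  60. ] [8. 9.] 80.9
b [260  28  38  41 972] [278.6  48.2] ray [0.4973 0.3631 0.08  ] med [0.4976 0.3633 0.0798] [497.2 363.3] [29.8 29.9] 0.7
red [263  16  32  20 415] [279.2  23.3] ray [0.4974 0.3939 0.01  ] med [0.4972 0.3942 0.0099] [496.7 391.7] [29.8 15.5] 0.1
red [265  74  30  27 780] [279.8  87.2] ray [0.4978 0.3359 0.01  ] med [0.498  0.3361 0.01  ] [497.5 335.9] [29.2 24.7] 0.5
red [267 132  29  24 675] [280.6 143.7] ray [0.4985 0.28   0.01  ] med [0.4989 0.2797 0.0099] [498.9 280. ] [29.7 24.1] 0.1
red [268 185  28  18 493] [281.6 193.4] ray [0.4995 0.2266 0.01  ] med [0.4999 0.2268 0.01  ] [499.4 226.3] [19.6 29.6] 89.4
```

View pics/w1.png

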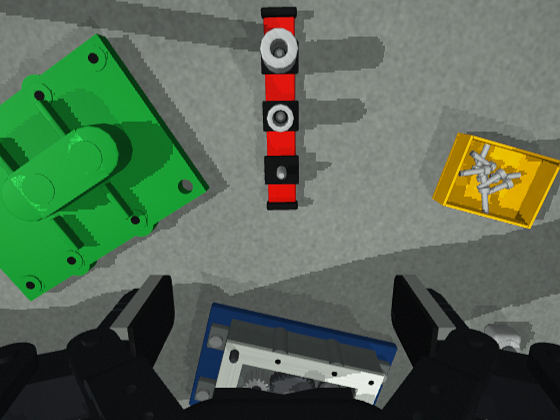

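The rail is clear: empty post at (281,175), small socket at (280,117), large socket at (279,48). That puts the post at world (0.499, 0.2535), with spacing and heights as given. Next I look at the case.

To row units: -0.277 m / 0.6 = -0.4617, 0.068 m / 0.6 = 0.1133, 1.317 rad / 6.2832 = 0.2096.

Call:
send_rows:
  increments:
    - [[0.1133, -0.4617, 0], [0, 0, 0.2096], 1]
    - [[0.1133, -0.4617, 0], [0, 0, 0.2096], 1]
    - [[0.1133, -0.4617, 0], [0, 0, 0.2096], 1]
    - [[0.1133, -0.4617, 0], [0, 0, 0.2096], 1]
    - [[0.1133, -0.4617, 0], [0, 0, 0.2096], 1]

```text
time_s: 1.75
tool_pos: [0.5583, 0.0103, 0.2597]
orientation: [0.392, 0.92, 0.001, -0.0]
contact_force: [0.7, -0.0, -0.2]
opening: 0.0856
grip_force: 0.0
```

```bash
python3 -c "
from h import *
tool()"
```

```text
1.75 [0.5583 0.0103 0.2597] yawy 43.82 [ 0.7 -0.  -0.2] 0.0856
```

To row units: -0.033 m / 0.6 = -0.055, 0.009 m / 0.6 = 0.015, 0.56 rad / 6.2832 = 0.0891.

Call:
send_rows:
  increments:
    - [[0.015, -0.055, 0], [0, 0, 0.0891], 1]
    - [[0.015, -0.055, 0], [0, 0, 0.0891], 1]
    - [[0.015, -0.055, 0], [0, 0, 0.0891], 1]
    - [[0.015, -0.055, 0], [0, 0, 0.0891], 1]
    - [[0.015, -0.055, 0], [0, 0, 0.0891], 1]

```text
time_s: 2.25
tool_pos: [0.5671, -0.0214, 0.2597]
orientation: [0.126, 0.992, 0.001, -0.0]
contact_force: [0.5, 0.3, 0.8]
opening: 0.0852
grip_force: 0.0
```

```bash
python3 - <<'E'
from h import *
tool();c=cap('wrist','d');c=cap('wrist','w2');tool()
find(c,.094,.002,30,name='sock');find(c,.057,.002,300,name='rim');find(c,.070,.0025,10,name='dowel');find(c,.0645,.002,30,name='bear')
E
```

```text
2.25 [ 0.5671 -0.0214  0.2597] yawy 75.5 [0.5 0.3 0.8] 0.0852
2.35 [ 0.5672 -0.022   0.2597] yawy 75.29 [ 0.2 -0.7  0.4] 0.0854
sock [273 161  32  31 548] [288.8 176. ] ray [ 0.5559 -0.0113  0.094 ] med [ 0.556  -0.0111  0.0937] [556.1 -11.6] [25.8 25.8] 31.2
rim [  196    10   157   206 15485] [273.8 106.2] ray [ 0.4983 -0.0097  0.057 ] med [ 0.4942 -0.009   0.057 ] [510.3 -12.5] [138.8 179.8] 75.4
dowel [334  16  11  13  99] [338.9  22. ] ray [0.4482 0.0587 0.07  ] med [0.4483 0.0588 0.0695] [447.9  58.9] [8.7 8.1] 87.0
dowel [282 176  13   4  13] [288.  178.2] ray [ 0.5622 -0.0132  0.07  ] med [ 0.5626 -0.0134  0.0706] [561.7 -13.2] [10.9  2.7] 69.7
dowel [238 203  10   9  62] [242.2 207.3] ray [ 0.5781 -0.0612  0.07  ] med [ 0.5781 -0.0612  0.0697] [578.2 -61.2] [7.2 8. ] 3.2
bear [ 255  101   39   40 1199] [274.3 120.5] ray [ 0.5101 -0.0123  0.0645] med [ 0.5101 -0.0123  0.0645] [510.3 -12.6] [33.7 33.7] 75.5
```

View pics/w2.png

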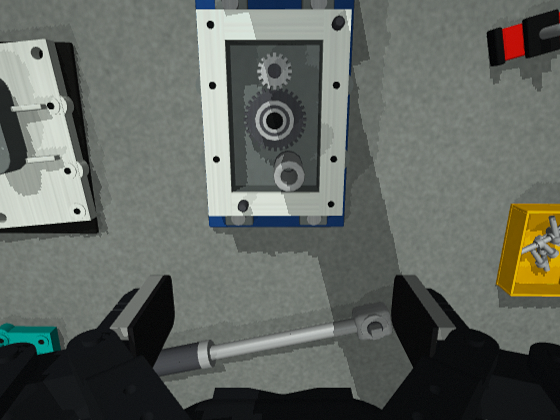

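The case from above: socket (289,176), bearing (274,120), dowel A (339,22), dowel B (242,207). The points check: dowel separation 176.8 mm against 178, and the midpoint and bearing agree on centre (0.5102, -0.0123) with yaw -14.6°. Next I approach the socket.

To row units: -0.13 m / 0.6 = -0.2167, -0.1 m / 0.6 = -0.1667.

Call:
send_rows:
  increments:
    - [[-0.0183, 0.0183, -0.0833], [0, 0, 0], 0.75]
    - [[-0.0183, 0.0183, -0.1667], [0, 0, 0], 0.75]
    - [[-0.0183, 0.0183, -0.2167], [0, 0, 0], 0.75]
    - [[-0.0183, 0.0183, -0.2167], [0, 0, 0], 0.75]
    - [[-0.0183, 0.0183, -0.2167], [0, 0, 0], 0.75]

```text
time_s: 2.85
tool_pos: [0.5567, -0.012, 0.1302]
orientation: [0.128, 0.992, -0.0, -0.0]
contact_force: [0.5, -0.4, 1.0]
opening: 0.0641
grip_force: 0.0
```

```bash
python3 - <<'E'
from h import *
tool();c=cap('wrist','w3');tool()
find(c,.094,.002,30,name='sock')
E
```

```text
2.85 [ 0.5567 -0.012   0.1302] yawy 75.3 [ 0.5 -0.4  1. ] 0.0641
2.9 [ 0.5577 -0.0121  0.1313] yawy 75.3 [0.1 0.5 0.3] 0.0637
sock [ 255  223   51   48 1353] [280. 247.] ray [ 0.5553 -0.0112  0.094 ] med [ 0.5552 -0.0112  0.0937] [555.9 -11.3] [26.1 25.8] 66.3
```

To row units: -0.065 m / 0.6 = -0.1083, -0.0015 m / 0.6 = -0.0025.

Call:
send_rows:
  increments:
    - [[-0.0025, 0.0017, -0.0667], [0, 0, 0], 0.75]
    - [[-0.0025, 0.0017, -0.1067], [0, 0, 0], 0.75]
    - [[-0.0025, 0.0017, -0.1083], [0, 0, 0], 0.75]
    - [[-0.0025, 0.0017, -0.1083], [0, 0, 0], 0.2]
    - [[-0.0025, 0.0017, -0.1083], [0, 0, 0], 0.1]
  force: 40

```text
time_s: 3.4
tool_pos: [0.5567, -0.0115, 0.0671]
orientation: [0.128, 0.992, 0.0, 0.002]
contact_force: [-0.0, 0.8, -0.1]
opening: 0.0359
grip_force: 0.0
```

Call:
send_rows:
  increments:
    - [[0, 0, 0], [0, 0, 0], 0.1]
    - [[0, 0, 0], [0, 0, 0], 0.1]
    - [[0, 0, 0], [0, 0, 0], 0.1]
    - [[0, 0, 0], [0, 0, 0], 0.1]

```text
time_s: 3.8
tool_pos: [0.5565, -0.0119, 0.067]
orientation: [0.128, 0.992, 0.0, 0.002]
contact_force: [-0.2, -0.3, 7.2]
opening: 0.0257
grip_force: 38.9
```

To row units: 0.11 m / 0.6 = 0.1833, 0.08 m / 0.6 = 0.1333, -0.28 rad / 6.2832 = -0.0446.

Call:
send_rows:
  increments:
    - [[0, 0, 0.0333], [0, 0, 0], 0.1]
    - [[0, 0, 0.1], [0, 0, 0], 0.1]
    - [[0, 0, 0.1667], [0, 0, 0], 0.1]
    - [[-0.0133, 0.0667, 0.1833], [0, 0, -0.0223], 0.1]
    - [[-0.0283, 0.1333, 0.1833], [0, 0, -0.0446], 0.1]

```text
time_s: 4.3
tool_pos: [0.54, 0.068, 0.1782]
orientation: [0.27, 0.963, 0.002, 0.003]
contact_force: [0.7, 2.0, -1.9]
opening: 0.0258
grip_force: 39.7
```

To row units: 0.185 m / 0.6 = 0.3083, 0.16 m / 0.6 = 0.2667, -0.7 rad / 6.2832 = -0.1114.

Call:
send_rows:
  increments:
    - [[-0.0133, 0.0667, 0], [0, 0, -0.0223], 0.1]
    - [[-0.0267, 0.1333, 0], [0, 0, -0.0446], 0.1]
    - [[-0.04, 0.2, 0], [0, 0, -0.0668], 0.1]
    - [[-0.0533, 0.2667, 0], [0, 0, -0.0891], 0.1]
    - [[-0.0667, 0.3083, 0], [0, 0, -0.1114], 0.1]

```text
time_s: 4.8
tool_pos: [0.4967, 0.2579, 0.1755]
orientation: [0.58, 0.814, 0.001, -0.001]
contact_force: [0.3, 0.3, -2.4]
opening: 0.0257
grip_force: 39.7
```

To row units: -0.32 rad / 6.2832 = -0.0509.

Call:
send_rows:
  increments:
    - [[0, 0, 0], [0, 0, -0.0223], 0.1]
    - [[0, 0, 0], [0, 0, -0.0446], 0.1]
    - [[0, 0, 0], [0, 0, -0.0509], 0.1]
    - [[0, 0, 0], [0, 0, -0.0509], 0.1]

```text
time_s: 5.2
tool_pos: [0.4975, 0.254, 0.1753]
orientation: [0.702, 0.712, 0.0, -0.0]
contact_force: [-0.1, 0.5, -1.8]
opening: 0.0256
grip_force: 39.7
```

```bash
python3 - <<'E'
from h import *
tool();c=cap('wrist','w4');tool();P=cloud(c);h=np.nanmax(P[200:330,240:330,2]);print(h)
find(c,.2045,.003,100,name='held');find(c,.046,.002,30,name='post');find(c,.068,.002,100,name='a')
E
```

```text
5.2 [0.4975 0.254  0.1753] yawy 0.87 [-0.1  0.5 -1.8] 0.0256
5.25 [0.4976 0.2539 0.1753] yawy 0.92 [ 0.  -0.3 -2.1] 0.0259
0.21751060125604127
held [ 225  282  117   67 2787] [281.9 312.3] ray [0.4969 0.2585 0.2045] med [0.4964 0.2583 0.2024] [497.9 255.6] [38.9 26.3] 5.2
held [204 296  19  10 111] [213.5 300.6] ray [0.4734 0.2626 0.2045] med [0.4732 0.2623 0.2038] [473.3 262.3] [6.  1.5] 5.4
held [343 296  19  10 114] [351.5 300.5] ray [0.5206 0.2634 0.2045] med [0.5208 0.263  0.2038] [520.7 263. ] [1.2 5.8] 89.4
post [281  44  10   9  72] [285.4  48.2] ray [0.4974 0.363  0.046 ] med [0.4972 0.363  0.0457] [497.5 363.1] [6.1 5.2] 0.6
post [281 126   9  10  65] [285.2 131. ] ray [0.4982 0.3082 0.046 ] med [0.4981 0.3082 0.0456] [498.4 308.2] [6.5 5.6] 49.6
post [ 49 138  35  60 174] [ 73.2 163.7] ray [0.3429 0.2823 0.046 ] med [0.3449 0.2838 0.046 ] [340.3 280.3] [15.2 44.7] 11.8
post [281 201   9   8  57] [285.1 204.5] ray [0.4992 0.2536 0.046 ] med [0.4991 0.2535 0.0453] [499.1 253.3] [6.1 5.7] 0.8
a [268 115  36  37 645] [285.6 133. ] ray [0.4983 0.3085 0.068 ] med [0.4984 0.3086 0.0677] [498.3 308.3] [22.8 22.9] 46.4
```

View pics/w4.png

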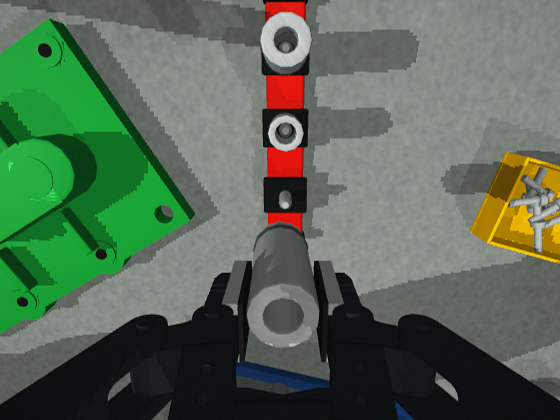

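The socket is held between the pads, top ring at (283,318), lower end near (283,230), with the post at (285,204) just beyond. I check its centre and tilt from depth.

```bash
python3 - <<'E'
from h import *
c=load('w4');P=cloud(c);q=P[222:352,243:325].reshape(-1,3)
q=q[(q[:,2]>.11)&(abs(q[:,0]-.498)<.0155)&(abs(q[:,1]-.254)<.03)]
t=q[:,2].max();print('top',t)
for a in np.arange(.125,.206,.008):
    s=q[abs(q[:,2]-a)<.003]; 
    if len(s)>20:
        A=np.c_[2*s[:,:2],np.ones(len(s))];k=np.linalg.lstsq(A,(s[:,:2]**2).sum(1),rcond=None)[0]
        print(a.round(3),len(s),'circ',k[:2].round(4),np.sqrt(k[2]+k[0]**2+k[1]**2).round(4),'x',s[:,0].min().round(4),s[:,0].max().round(4),'ymax',np.percentile(s[:,1],98).round(4))
E
```

```text
top 0.2142299922658661
0.133 56 circ [0.496  0.2551] 0.0132 x 0.4847 0.5066 ymax 0.2688
0.141 207 circ [0.496  0.2553] 0.0135 x 0.4826 0.5095 ymax 0.2691
0.149 204 circ [0.4962 0.2551] 0.0132 x 0.483 0.5094 ymax 0.2688
0.157 240 circ [0.4964 0.2551] 0.0132 x 0.4832 0.5096 ymax 0.2686
0.165 265 circ [0.4965 0.2551] 0.0132 x 0.4833 0.5097 ymax 0.2687
0.173 318 circ [0.4967 0.2551] 0.0132 x 0.484 0.5099 ymax 0.2687
0.181 623 circ [0.4979 0.2594] 0.0114 x 0.4826 0.5134 ymax 0.2685
0.189 836 circ [0.4977 0.2596] 0.0112 x 0.4825 0.5129 ymax 0.2685
0.197 1020 circ [0.4972 0.259 ] 0.0112 x 0.4826 0.5121 ymax 0.2685
0.205 1769 circ [0.4974 0.2562] 0.0111 x 0.4834 0.5112 ymax 0.2671
```

To row units: -0.075 m / 0.6 = -0.125, -0.06 m / 0.6 = -0.1.

Call:
send_rows:
  increments:
    - [[0.005, -0.0028, 0], [0, 0, 0], 0.1]
    - [[0.005, -0.0028, -0.05], [0, 0, 0], 0.1]
    - [[0.005, -0.0028, -0.1], [0, 0, 0], 0.1]
    - [[0.005, -0.0028, -0.125], [0, 0, 0], 0.1]
    - [[0.005, -0.0028, -0.125], [0, 0, 0], 0.1]

```text
time_s: 5.75
tool_pos: [0.4995, 0.2509, 0.098]
orientation: [0.702, 0.712, -0.002, -0.001]
contact_force: [0.3, 0.2, -2.4]
opening: 0.0259
grip_force: 39.7
```

```bash
python3 - <<'E'
from h import *
c=cap('wrist','w5');tool();P=cloud(c);q=P.reshape(-1,3);q=q[(abs(q[:,0]-.499)<.0155)&(abs(q[:,1]-.2535)<.02)]
for a in np.arange(.06,.10,.008):
    s=q[(abs(q[:,2]-a)<.003)]
    if len(s)>20:
        A=np.c_[2*s[:,:2],np.ones(len(s))];k=np.linalg.lstsq(A,(s[:,:2]**2).sum(1),rcond=None)[0]
        print(a.round(3),len(s),'circ',k[:2].round(4),np.sqrt(k[2]+k[0]**2+k[1]**2).round(4))
E
```

```text
5.8 [0.5006 0.2513 0.0993] yawy 0.82 [ 0.6 -0.9 -1.7] 0.0257
0.06 111 circ [0.4979 0.2518] 0.0135
0.068 275 circ [0.498 0.252] 0.0134
0.076 222 circ [0.4982 0.252 ] 0.0132
0.084 253 circ [0.4984 0.252 ] 0.0133
0.092 292 circ [0.4986 0.252 ] 0.0133
0.1 424 circ [0.499  0.2554] 0.0112
```

To row units: -0.022 m / 0.6 = -0.0367, 0.001 m / 0.6 = 0.0017.

Call:
send_rows:
  increments:
    - [[0.0017, 0.0022, 0], [0, 0, 0], 0.1]
    - [[0.0017, 0.0022, -0.0133], [0, 0, 0], 0.1]
    - [[0.0017, 0.0022, -0.0267], [0, 0, 0], 0.1]
    - [[0.0017, 0.0022, -0.0367], [0, 0, 0], 0.1]
    - [[0.0017, 0.0022, -0.0367], [0, 0, 0], 0.1]

```text
time_s: 6.3
tool_pos: [0.501, 0.2529, 0.0769]
orientation: [0.702, 0.712, -0.001, -0.0]
contact_force: [0.2, -0.5, -2.0]
opening: 0.0258
grip_force: 39.7
```

To row units: -0.018 m / 0.6 = -0.03, -0.016 m / 0.6 = -0.0267.

Call:
send_rows:
  increments:
    - [[0, 0, -0.01], [0, 0, 0], 0.1]
    - [[0, 0, -0.02], [0, 0, 0], 0.1]
    - [[0, 0, -0.0267], [0, 0, 0], 0.1]
    - [[0, 0, -0.03], [0, 0, 0], 0.1]
    - [[0, 0, -0.03], [0, 0, 0], 0.1]

```text
time_s: 6.8
tool_pos: [0.5016, 0.2532, 0.0609]
orientation: [0.702, 0.712, 0.0, -0.001]
contact_force: [-3.1, -0.3, 9.3]
opening: 0.0263
grip_force: 41.0
```

To row units: 0.06 m / 0.6 = 0.1, 0.02 m / 0.6 = 0.0333.

Call:
send_rows:
  increments:
    - [[0, 0, 0], [0, 0, 0], 0.6]
    - [[0, 0, 0], [0, 0, 0], 0.6]
    - [[0, 0, 0], [0, 0, 0], 0.6]
    - [[0, 0, 0.0333], [0, 0, 0], 0.6]
    - [[0, 0, 0.1], [0, 0, 0], 0.6]

```text
time_s: 7.3
tool_pos: [0.4997, 0.2523, 0.1179]
orientation: [0.702, 0.712, -0.003, -0.001]
contact_force: [1.9, 0.1, -0.1]
opening: 0.0516
grip_force: 0.0
```

Call:
send_rows:
  increments:
    - [[0, 0, 0.0833], [0, 0, 0], 0.8]
    - [[0, 0, 0.1667], [0, 0, 0], 0.8]
    - [[0, 0, 0.2333], [0, 0, 0], 0.8]
    - [[0, 0, 0.2333], [0, 0, 0], 0.8]

```text
time_s: 7.7
tool_pos: [0.5053, 0.2541, 0.2655]
orientation: [0.702, 0.712, 0.005, 0.002]
contact_force: [0.5, -0.3, -0.3]
opening: 0.0681
grip_force: 0.0
```

```bash
python3 - <<'E'
from h import *
tool();c=cap('wrist','w6');tool()
for z in(.088,.080,.068):find(c,z,.0025,100,name=str(z))
E
```

```text
7.7 [0.5053 0.2541 0.2655] yawy 0.83 [ 0.5 -0.3 -0.3] 0.0681
7.75 [0.5035 0.2538 0.2626] yawy 0.85 [ 0.7  0.2 -1.1] 0.0682
0.088 [260 175  30  30 499] [274.8 189.7] ray [0.4999 0.2548 0.088 ] med [0.5    0.2548 0.0878] [499.7 254.6] [25.7 26.2] 1.7
0.08 [255  40  37  39 908] [273.   58.8] ray [0.4974 0.363  0.08  ] med [0.4974 0.3631 0.0798] [497.4 362.8] [29.4 29.8] 89.8
0.068 [261 113  26  27 353] [273.6 126.1] ray [0.4982 0.3084 0.068 ] med [0.4984 0.3084 0.0677] [498.3 308.2] [22.  22.5] 45.8
```

Socket seated: top at 0.0878, centre within about 1.5 mm, and the neighbours are unmoved. Next is the cover.

To row units: -0.245 m / 0.6 = -0.4083, -0.196 m / 0.6 = -0.3267, 0.28 rad / 6.2832 = 0.0446.

Call:
send_rows:
  increments:
    - [[0.0033, -0.0817, 0], [0, 0, 0.0223], 1]
    - [[0.0067, -0.1633, 0], [0, 0, 0.0446], 1]
    - [[0.01, -0.245, 0], [0, 0, 0.0668], 1]
    - [[0.0133, -0.3267, 0], [0, 0, 0.0891], 1]
    - [[0.0167, -0.4083, 0], [0, 0, 0.1114], 1]

```text
time_s: 8.25
tool_pos: [0.5107, 0.0065, 0.2584]
orientation: [0.412, 0.911, -0.001, -0.001]
contact_force: [0.9, -0.9, -0.2]
opening: 0.0855
grip_force: 0.0
```

To row units: -0.245 m / 0.6 = -0.4083, -0.196 m / 0.6 = -0.3267, 0.7 rad / 6.2832 = 0.1114.

Call:
send_rows:
  increments:
    - [[0.0033, -0.0817, 0], [0, 0, 0.0223], 1]
    - [[0.0067, -0.1633, 0], [0, 0, 0.0446], 1]
    - [[0.01, -0.245, 0], [0, 0, 0.0668], 1]
    - [[0.0133, -0.3267, 0], [0, 0, 0.0891], 1]
    - [[0.0167, -0.4083, 0], [0, 0, 0.1114], 1]

```text
time_s: 8.75
tool_pos: [0.5209, -0.2382, 0.2581]
orientation: [0.075, 0.997, 0.001, -0.001]
contact_force: [-0.1, 0.5, -0.5]
opening: 0.0852
grip_force: 0.0
```

To row units: -0.053 m / 0.6 = -0.0883, -0.04 m / 0.6 = -0.0667.

Call:
send_rows:
  increments:
    - [[0, -0.0667, 0], [0, 0, 0], 1]
    - [[0, -0.0883, 0], [0, 0, 0], 1]
    - [[0, -0.0883, 0], [0, 0, 0], 1]
    - [[0, -0.0883, 0], [0, 0, 0], 1]

```text
time_s: 9.15
tool_pos: [0.5217, -0.2876, 0.2586]
orientation: [0.077, 0.997, 0.001, -0.001]
contact_force: [0.4, 0.3, -0.7]
opening: 0.0854
grip_force: 0.0
```

```bash
python3 - <<'E'
from h import *
tool();c=cap('wrist','w7');tool()
find(c,.020,.002,1000,name='plate');find(c,.046,.002,300,name='hous');find(c,.006,.002,300,name='mat')
E
```

```text
9.15 [ 0.5217 -0.2876  0.2586] yawy 81.12 [ 0.4  0.3 -0.7] 0.0854
9.2 [ 0.5221 -0.287   0.259 ] yawy 81.21 [-0.5  1.4  0. ] 0.0849
plate [    0     0   121   254 15172] [ 42.9 146.2] ray [ 0.4546 -0.5208  0.02  ] med [ 0.4688 -0.5177  0.0194] [ 460.7 -502.9] [125.8 258.6] 69.3
plate [  206    17   143   189 19462] [276.4 111.6] ray [ 0.4576 -0.2813  0.02  ] med [ 0.4595 -0.284   0.0201] [ 463.1 -281.8] [138.6 180.5] 80.4
hous [477   9  55 201 496] [503.6 106.2] ray [ 0.4846 -0.0734  0.046 ] med [ 0.4841 -0.0728  0.0459] [493.1 -77.2] [  6.8 179.8] 75.5
hous [ 257   42   40  109 3846] [276.3  95.6] ray [ 0.4432 -0.2788  0.046 ] med [ 0.4429 -0.2788  0.0461] [ 445.3 -279. ] [35.7 94.7] 80.0
mat [ 197    6  136  214 3392] [234.8 139.1] ray [ 0.4786 -0.329   0.006 ] med [ 0.5007 -0.344   0.0059] [ 466.3 -286.8] [149.7 200. ] 74.8
mat [341  23  19 123 800] [349.3  65.4] ray [ 0.4253 -0.203   0.006 ] med [ 0.4192 -0.2023  0.0059] [ 445.2 -205.5] [ 12.1 116.7] 79.7
```

View pics/w7.png

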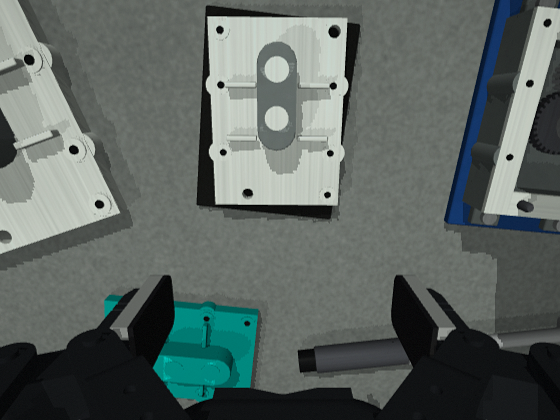

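The cover from above: hole A (335,32), hole B (248,193), housing (276,95); the large white decoy is at the left edge.

```bash
cat >> h.py <<'E'
def holes(c,uvs,h,r=12):
    g=cv2.cvtColor(c['pixels'],cv2.COLOR_RGB2GRAY);out=[]
    for u,v in uvs:
        m=(g[v-r:v+r+1,u-r:u+r+1]<130).astype(np.uint8)
        n,l,s,cc=cv2.connectedComponentsWithStats(m);d=[np.hypot(*(cc[i]-r)) if s[i,4]>20 else 99 for i in range(1,n)];i=1+int(np.argmin(d))
        k=cc[i]+[u-r,v-r];p=ray(c,*k,h);out.append(p);print(k.round(1),s[i],p.round(4))
    d=out[1]-out[0];print('len',np.hypot(*d[:2]).round(4),'yaw',(np.degrees(np.arctan2(d[1],d[0]))+28.15).round(2),'mid',((out[0]+out[1])/2).round(4))
    y=np.arctan2(d[1],d[0])+np.radians(28.148);print('origin',((out[0]+out[1])/2)[:2]-.0115*np.array([-np.sin(y),np.cos(y)]));return out
E
python3 - <<'E'
from h import *
holes(load('w7'),[(335,32),(248,193)],.020)
c=load('w2');holes(c,[(339,22),(242,207)],.066)
E
```

```text
[334.1  31. ] [  5   5  13  13 127] [ 0.394  -0.2164  0.02  ]
[247.2 192.8] [ 6  8 11  9 78] [ 0.5344 -0.3248  0.02  ]
len 0.1773 yaw -9.51 mid [ 0.4642 -0.2706  0.02  ]
origin [ 0.46231703 -0.28194705]
[337.8  22.7] [  4   5  14  16 167] [0.448  0.0584 0.066 ]
[242.9 205.5] [  8   5  11  13 110] [ 0.5775 -0.0608  0.066 ]
len 0.176 yaw -14.44 mid [ 0.5128 -0.0012  0.066 ]
origin [ 0.50988162 -0.01232304]
```

To row units: -0.158 m / 0.6 = -0.2633, -0.0635 m / 0.6 = -0.1058, -0.017 rad / 6.2832 = -0.0027.

Call:
send_rows:
  increments:
    - [[-0.0667, 0.0067, -0.0333], [0, 0, -0.0027], 0.7]
    - [[-0.1058, 0.01, -0.1], [0, 0, -0.0027], 0.7]
    - [[-0.1058, 0.01, -0.1667], [0, 0, -0.0027], 0.7]
    - [[-0.1058, 0.01, -0.25], [0, 0, -0.0027], 0.7]
    - [[-0.1058, 0.01, -0.2633], [0, 0, -0.0027], 0.7]

```text
time_s: 9.7
tool_pos: [0.4556, -0.2792, 0.0976]
orientation: [0.085, 0.996, 0.003, -0.004]
contact_force: [-0.7, 1.1, 0.1]
opening: 0.0598
grip_force: 0.0
```

Call:
send_rows:
  increments:
    - [[0, 0, 0], [0, 0, 0], 0.7]
    - [[0, 0, 0], [0, 0, 0], 0.7]

```text
time_s: 9.9
tool_pos: [0.4599, -0.2838, 0.1036]
orientation: [0.086, 0.996, -0.0, 0.001]
contact_force: [0.7, -0.2, 0.8]
opening: 0.0596
grip_force: 0.0
```

```bash
python3 - <<'E'
from h import *
c=cap('wrist','w8');tool();find(c,.046,.002,300,name='hous')
E
```

```text
9.95 [ 0.4601 -0.2842  0.1041] yawy 80.13 [ 0.6 -0.3  0.5] 0.06
hous [ 250  122   67  164 9534] [283.  202.5] ray [ 0.4413 -0.2785  0.046 ] med [ 0.4409 -0.2786  0.046 ] [ 445.1 -279.1] [36.1 95.1] 80.7
```

To row units: -0.08 m / 0.6 = -0.1333, -0.06 m / 0.6 = -0.1.

Call:
send_rows:
  increments:
    - [[-0.0017, 0.0042, -0.0583], [0, 0, 0], 0.7]
    - [[-0.0017, 0.0042, -0.1], [0, 0, 0], 0.7]
    - [[-0.0017, 0.0042, -0.125], [0, 0, 0], 0.7]
    - [[-0.0017, 0.0042, -0.1333], [0, 0, 0], 0.7]
    - [[-0.0017, 0.0042, -0.1333], [0, 0, 0], 0.7]

```text
time_s: 10.45
tool_pos: [0.4582, -0.2818, 0.0229]
orientation: [0.086, 0.996, -0.0, 0.001]
contact_force: [-0.2, 0.1, 0.2]
opening: 0.0595
grip_force: 0.0
```

Call:
send_rows:
  increments:
    - [[0, 0, 0], [0, 0, 0], 0.2]
    - [[0, 0, 0], [0, 0, 0], 0.2]
    - [[0, 0, 0], [0, 0, 0], 0.2]
    - [[0, 0, 0], [0, 0, 0], 0.2]
    - [[0, 0, 0], [0, 0, 0], 0.2]
  force: 110

```text
time_s: 10.95
tool_pos: [0.4584, -0.2824, 0.0239]
orientation: [0.086, 0.996, -0.001, 0.002]
contact_force: [-1.3, 0.3, 8.3]
opening: 0.034
grip_force: 110.1
```

To row units: 0.11 m / 0.6 = 0.1833, 0.09 m / 0.6 = 0.15.

Call:
send_rows:
  increments:
    - [[0, 0, 0.0167], [0, 0, 0], 0.2]
    - [[0, 0, 0.05], [0, 0, 0], 0.2]
    - [[0, 0, 0.1], [0, 0, 0], 0.2]
    - [[0, 0, 0.15], [0, 0, 0], 0.2]
    - [[0, 0, 0.1833], [0, 0, 0], 0.2]

```text
time_s: 11.45
tool_pos: [0.4574, -0.2813, 0.1342]
orientation: [0.087, 0.996, -0.0, 0.001]
contact_force: [1.2, -1.0, -5.8]
opening: 0.0338
grip_force: 110.6
```

To row units: 0.18 m / 0.6 = 0.3, 0.14 m / 0.6 = 0.2333, -0.084 rad / 6.2832 = -0.0134.

Call:
send_rows:
  increments:
    - [[0.0067, 0.0333, 0], [0, 0, 0], 0.2]
    - [[0.0167, 0.1, 0], [0, 0, -0.0032], 0.2]
    - [[0.03, 0.1667, 0], [0, 0, -0.0064], 0.2]
    - [[0.0417, 0.2333, 0], [0, 0, -0.0095], 0.2]
    - [[0.0533, 0.3, 0], [0, 0, -0.0134], 0.2]

```text
time_s: 11.95
tool_pos: [0.4888, -0.0995, 0.1323]
orientation: [0.129, 0.992, 0.0, -0.0]
contact_force: [0.9, -0.1, -5.5]
opening: 0.0336
grip_force: 110.9
```

To row units: 0.0895 m / 0.6 = 0.1492, 0.07 m / 0.6 = 0.1167.

Call:
send_rows:
  increments:
    - [[0.0117, 0.0667, 0], [0, 0, 0], 0.2]
    - [[0.0217, 0.1167, 0], [0, 0, 0], 0.2]
    - [[0.0258, 0.1492, 0], [0, 0, 0], 0.2]
    - [[0.0258, 0.1492, 0], [0, 0, 0], 0.2]
    - [[0.0258, 0.1492, 0], [0, 0, 0], 0.2]

```text
time_s: 12.45
tool_pos: [0.5042, -0.0115, 0.1321]
orientation: [0.128, 0.992, -0.0, -0.0]
contact_force: [0.5, -0.8, -5.9]
opening: 0.034
grip_force: 111.0
```

```bash
python3 - <<'E'
from h import *
tool();c=cap('wrist','w9');tool()
P=cloud(c);g=P[...,2];print(np.histogram(g[~np.isnan(g)],bins=np.arange(0,.2,.01)))
for z in (.130,.134,.138):find(c,z,.002,1500,name='plate%.3f'%z)
E
```

```text
12.45 [ 0.5042 -0.0115  0.1321] yawy 75.34 [ 0.5 -0.8 -5.9] 0.034
12.5 [ 0.5042 -0.0125  0.1321] yawy 75.24 [-0.4  0.1 -5.9] 0.034
(array([51365,  4021,  1728,     1,     0,     0,     0,     0,     0,
           0,     0,   117, 58418,  3832,   757, 23433,  1504,  2489,
        9674]), array([0.  , 0.01, 0.02, 0.03, 0.04, 0.05, 0.06, 0.07, 0.08, 0.09, 0.1 ,
       0.11, 0.12, 0.13, 0.14, 0.15, 0.16, 0.17, 0.18, 0.19]))
plate0.130 [  105    66   354   261 38083] [283.6 161.4] ray [0.4553 0.0035 0.13  ] med [0.4511 0.0115 0.1286] [474.9  -1.3] [133.8 109.6] 75.7
```

View pics/w9.png

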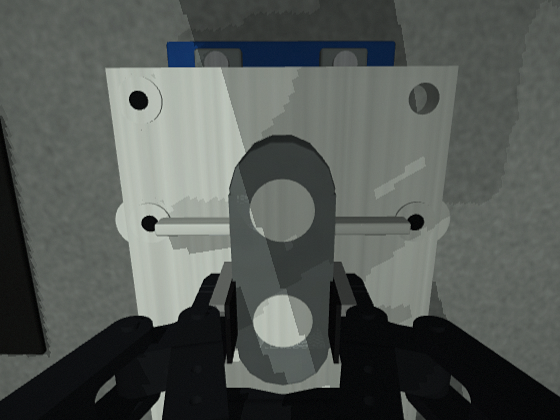

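The cover is held level-looking over the case, with hole A at (424,99); hole B is hidden under the hand. I fit the plate plane and hole A.

```bash
cat >> h.py <<'E'
def held(c,uvA,zt,box=(70,300,110,455)):
    P=cloud(c);a,b,d,e=box;q=P[a:b,d:e].reshape(-1,3);q=q[abs(q[:,2]-zt)<.008]
    for _ in range(4):
        A=np.c_[q[:,:2],np.ones(len(q))];k=np.linalg.lstsq(A,q[:,2],rcond=None)[0];r=q[:,2]-A@k;q=q[abs(r)<.0015]
    print('plane slope',k[:2].round(4),len(q))
    g=cv2.cvtColor(c['pixels'],cv2.COLOR_RGB2GRAY);u,v=uvA
    # hole = no plate depth
    Z=P[...,2]-(P[...,0]*k[0]+P[...,1]*k[1]+k[2]);R=26
    m=(Z[v-R:v+R+1,u-R:u+R+1]<-.0012).astype(np.uint8);n,l,s,cc=cv2.connectedComponentsWithStats(m)
    i=1+int(np.argmin([np.hypot(*(cc[j]-R)) if s[j,4]>50 else 99 for j in range(1,n)]))
    cn=cv2.findContours((l==i).astype(np.uint8),0,1)[0][0];(x,y),rr=cv2.minEnclosingCircle(cn);x+=u-R;y+=v-R
    h=zt
    for _ in range(3):p=ray(c,x,y,h);h=p[0]*k[0]+p[1]*k[1]+k[2]
    print('holeA',(round(x,1),round(y,1)),s[i],'r',rr,p.round(4));
    return P,k,p
E
python3 - <<'E'
from h import *
c=load('w9');P,k,p=held(c,(424,99),.1285)
q=P.reshape(-1,3);Z=q[:,2]-(q[:,0]*k[0]+q[:,1]*k[1]+k[2]);s=q[abs(Z)<.002]
# edge: -x end in rough case axes
for y0 in(14.6,):
    ax=np.array([np.cos(np.radians(y0)),-np.sin(np.radians(y0))]);ay=np.array([-ax[1],ax[0]])
    X=s[:,:2]@ax;Y=s[:,:2]@ay;o=[]
    for b in np.linspace(-.055,.055,23)+.118:
        mm=abs(Y-b)<.003
        if mm.sum()>30:o.append((b,np.percentile(X[mm],.5)))
    o=np.array(o);f=np.polyfit(o[:,0],o[:,1],1);print(f,'edge yaw off deg',-np.degrees(np.arctan(f[0])),'Y',o[:,0].min(),o[:,0].max(),Y.min(),Y.max(),'resid',np.std(o[:,1]-np.polyval(f,o[:,0])))
# housing
top=s.mean(0);h=q[(abs(Z-.026)<.0025)];h=h[(abs(h[:,0]-.49)<.08)&(abs(h[:,1]+.01)<.06)]
print('hous',cv2.minAreaRect(h[:,:2].astype(np.float32)*1000))
E
```

```text
plane slope [-0.0038  0.0013] 51225
holeA (423.2, 98.7) [ 11  10  30  32 729] r 16.180505752563477 [0.4459 0.0602 0.1284]
[-0.00456462  0.40597936] edge yaw off deg 0.26153183213256026 Y 0.063 0.173 0.04795041896818736 0.18713859426296509 resid 0.00013850577419900493
hous ((491.5894470214844, -8.469829559326172), (92.70384216308594, 58.21527862548828), 4.225816249847412)
```

To row units: -0.037 m / 0.6 = -0.0617, 0.002 m / 0.6 = 0.0033, -0.0035 rad / 6.2832 = -0.0006.

Call:
send_rows:
  increments:
    - [[0.0017, -0.0012, -0.0167], [0, 0, -0.0006], 0.2]
    - [[0.0033, -0.0023, -0.0333], [0, 0, -0.0006], 0.2]
    - [[0.0033, -0.0023, -0.05], [0, 0, -0.0006], 0.2]
    - [[0.0033, -0.0023, -0.0617], [0, 0, -0.0006], 0.2]
    - [[0.0033, -0.0023, -0.0617], [0, 0, -0.0006], 0.2]

```text
time_s: 13.0
tool_pos: [0.5057, -0.0135, 0.0934]
orientation: [0.13, 0.991, -0.0, -0.002]
contact_force: [-0.2, 0.9, -5.3]
opening: 0.034
grip_force: 111.0
```

Call:
send_rows:
  increments:
    - [[0, 0, 0], [0, 0, 0], 0.2]
    - [[0, 0, 0], [0, 0, 0], 0.2]

```text
time_s: 13.2
tool_pos: [0.5071, -0.0133, 0.0951]
orientation: [0.13, 0.992, 0.0, 0.0]
contact_force: [-0.7, 0.0, -5.7]
opening: 0.0339
grip_force: 111.0
```

```bash
python3 - <<'E'
from h import *
c=cap('wrist','w10');tool();P,k,p=held(c,(424,99),.0905)
u,v=proj(c,p).round().astype(int);z=P[v-20:v+21,u-20:u+21,2];g=cv2.cvtColor(c['pixels'],cv2.COLOR_RGB2GRAY)
print((z[::3,::3]*1000).round(0).astype(int));print(g[v-20:v+21:3,u-20:u+21:3])
cv2.imwrite('pics/c10.png',cv2.resize(c['pixels'][v-30:v+31,u-30:u+31,::-1],None,fx=8,fy=8))
E
```

```text
13.25 [ 0.5072 -0.0133  0.0952] yawy 75.07 [ 0.1 -0.8 -5.6] 0.0341
plane slope [-0.0025  0.0014] 51325
holeA (423.6, 99.0) [ 10  10  31  33 723] r 16.686079025268555 [0.4493 0.0588 0.0913]
[[90 91 92 91 91 91 90 92 91 92 91 92 91 92]
 [91 92 91 91 91 91 91 92 91 91 91 92 90 91]
 [92 90 91 90 91 79 82 84 87 89 92 92 92 91]
 [92 89 92 91 57 57 57 81 84 87 91 91 91 91]
 [93 92 92 68 56 57 -1  0 81 84 88 90 92 91]
 [91 92 70 70 57 56  0  0 81 84 86 89 92 92]
 [91 91 70 67 57 56  0  1 80 83 86 90 91 92]
 [91 92 69 59 57 56  0  1 81 82 87 89 91 92]
 [91 92 67 57 56 57  0  0 81 85 87 89 92 92]
 [90 91 56 57 56 57  1 80 83 87 89 90 91 92]
 [91 90 91 57 56 57 79 83 85 88 91 92 91 91]
 [91 92 91 90 58 79 83 86 90 91 92 91 92 91]
 [93 91 92 91 91 89 91 91 90 90 92 91 90 92]
 [92 92 92 91 92 91 91 91 91 91 92 91 92 90]]
[[116 118 120 121 120 118 119 118 119 118 114 113 117 114]
 [117 119 122 122 120 120 107  95 102 120 115 115 116 112]
 [117 119 121 121 119  91  55  54  54  52 102 114 116 112]
 [117 119 121 100 119 118  85  55  52  55  53 107 116 113]
 [118 119 111  30 120 116  69  60  54  55  54  52 116 113]
 [117 120  28  28 121 116  54  60  56  57  54  51 117 113]
 [118 121  34  38 119 117  52  57  54  56  53  50 117 113]
 [118 121  29 109 119 116  55  58  57  56  55  54 117 114]
 [118 121  84 122 119 115  58  61  59  60  57  60 114 114]
 [119 121 118 121 118 117  59  63  63  63  59 120 115 113]
 [118 121 122 121 118 116  68  64  64  61 105 117 113 116]
 [120 121 122 121 101  67  67  66  78 113 114 116 113 117]
 [119 121 123 121 119 122 116 121 117 117 114 117 113 116]
 [119 121 123 121 119 118 119 120 117 115 116 117 112 115]]
```

View pics/c10.png

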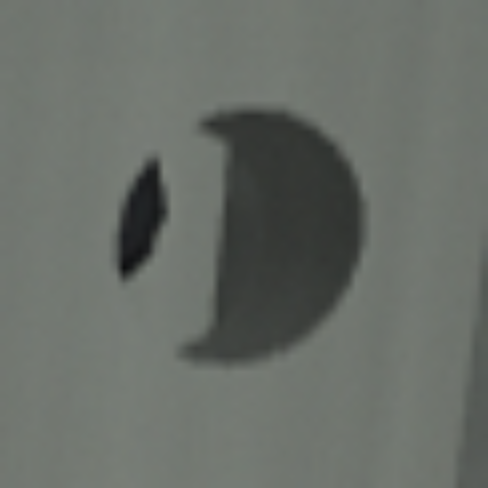

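```bash
cat >> h.py <<'E'
from scipy.optimize import least_squares
def dowel(c,p,R=24,thr=50):
    u,v=proj(c,p).round().astype(int);g=cv2.cvtColor(c['pixels'],cv2.COLOR_RGB2GRAY);P=cloud(c)
    w=np.zeros(g.shape,bool);w[v-R:v+R+1,u-R:u+R+1]=1
    zz=P[...,2];m=(w&(zz>.059)&(zz<.0745))
    q=P[m];print(len(q),q.mean(0).round(4) if len(q) else '')
    # right boundary pixels of dowel
    o=[]
    for r in range(v-R,v+R+1):
        cs=np.where(m[r])[0]
        if len(cs)>=2 and zz[r,cs.max()+2]<.0585:o.append((cs.max()+.5,r))
    B=np.array([ray(c,a,b,.064)[:2] for a,b in o]);print(len(B))
    f=lambda x:np.hypot(B[:,0]-x[0],B[:,1]-x[1])-.005
    s=least_squares(f,p[:2]);print('dowel',s.x.round(4),'rms',np.sqrt((s.fun**2).mean()),'hole-dowel',(p[:2]-s.x).round(4))
    for lo,hi in((.0685,.072),(.0625,.0665)):
        t=q[(q[:,2]>lo)&(q[:,2]<hi)]
        if len(t):print(lo,len(t),'u-dist from fit',np.percentile(np.hypot(*(t[:,:2]-s.x).T),[0,50,100]).round(4))
    print('hole ctr proj offset in tool axes');return s.x
E
python3 - <<'E'
from h import *
c=load('w10');P,k,p=held(c,(424,99),.0905);dowel(c,p)
E
```

```text
plane slope [-0.0025  0.0014] 51325
holeA (423.6, 99.0) [ 10  10  31  33 723] r 16.686079025268555 [0.4493 0.0588 0.0913]
57 [0.4489 0.0616 0.069 ]
14
dowel [0.4478 0.0597] rms 0.00015474896868344839 hole-dowel [ 0.0015 -0.0009]
0.0685 40 u-dist from fit [0.0009 0.0022 0.0031]
0.0625 3 u-dist from fit [0.0042 0.0045 0.0046]
hole ctr proj offset in tool axes
```

To row units: -0.005 m / 0.6 = -0.0083, -0.0013 m / 0.6 = -0.0022.

Call:
send_rows:
  increments:
    - [[-0.0022, 0.0007, 0], [0, 0, 0], 0.2]
    - [[-0.0022, 0.0007, 0], [0, 0, 0], 0.2]
    - [[-0.0022, 0.0007, -0.005], [0, 0, 0], 0.2]
    - [[-0.0022, 0.0007, -0.0083], [0, 0, 0], 0.2]
    - [[-0.0022, 0.0007, -0.0083], [0, 0, 0], 0.2]

```text
time_s: 13.75
tool_pos: [0.5052, -0.0128, 0.0895]
orientation: [0.13, 0.992, -0.0, -0.0]
contact_force: [-1.1, 0.5, -6.5]
opening: 0.0334
grip_force: 111.0
```

```bash
python3 - <<'E'
from h import *
c=cap('wrist','w11');tool();P,k,p=held(c,(424,99),.086);dowel(c,p)
q=P.reshape(-1,3);Z=q[:,2]-(q[:,0]*k[0]+q[:,1]*k[1]+k[2]);s=q[abs(Z)<.002]
ax=np.array([np.cos(np.radians(14.6)),-np.sin(np.radians(14.6))]);ay=np.array([-ax[1],ax[0]])
X=s[:,:2]@ax;Y=s[:,:2]@ay;o=np.array([(b,np.percentile(X[abs(Y-b)<.003],.5)) for b in np.linspace(.065,.17,22)])
f=np.polyfit(o[:,0],o[:,1],1);print('cover yaw',-14.6-np.degrees(f[0]))
c=load('w2');P=cloud(c);q=P[:235,180:370].reshape(-1,3);s=q[abs(q[:,2]-.057)<.002]
X=s[:,:2]@ax;Y=s[:,:2]@ay
for pc,nm in((.5,'-x'),(99.5,'+x')):
    o=np.array([(b,np.percentile(X[abs(Y-b)<.003],pc)) for b in np.linspace(.065,.165,21)]);f=np.polyfit(o[:,0],o[:,1],1);print('case yaw',nm,-14.6-np.degrees(f[0]))
E
```

```text
13.8 [ 0.5053 -0.0128  0.0896] yawy 75.06 [-0.3  0.2 -5.8] 0.0335
plane slope [-0.0042  0.0016] 51231
holeA (423.5, 98.5) [ 11  10  31  32 729] r 16.446983337402344 [0.4473 0.0592 0.0859]
176 [0.4479 0.0614 0.0704]
3
dowel [0.4477 0.0595] rms 2.2872576243254875e-05 hole-dowel [-0.0005 -0.0003]
0.0685 114 u-dist from fit [0.0001 0.0021 0.0037]
0.0625 3 u-dist from fit [0.0044 0.0044 0.0047]
hole ctr proj offset in tool axes
cover yaw -14.640454870897354
case yaw -x -14.559558514545287
case yaw +x -14.730838475767797
```

To row units: -0.005 m / 0.6 = -0.0083, 0.0004 m / 0.6 = 0.0007.

Call:
send_rows:
  increments:
    - [[0.0007, 0.0003, -0.0017], [0, 0, 0], 0.2]
    - [[0.0007, 0.0003, -0.0033], [0, 0, 0], 0.2]
    - [[0.0007, 0.0003, -0.005], [0, 0, 0], 0.2]
    - [[0.0007, 0.0003, -0.0067], [0, 0, 0], 0.2]
    - [[0.0007, 0.0003, -0.0083], [0, 0, 0], 0.2]

```text
time_s: 14.3
tool_pos: [0.5059, -0.0126, 0.0848]
orientation: [0.13, 0.992, 0.0, -0.0]
contact_force: [0.2, -0.2, -5.6]
opening: 0.034
grip_force: 111.0
```

To row units: -0.002 m / 0.6 = -0.0033, -0.001 m / 0.6 = -0.0017.

Call:
send_rows:
  increments:
    - [[0, 0, -0.0008], [0, 0, 0], 0.2]
    - [[0, 0, -0.0017], [0, 0, 0], 0.2]
    - [[0, 0, -0.0033], [0, 0, 0], 0.2]
    - [[0, 0, -0.0033], [0, 0, 0], 0.2]

```text
time_s: 14.7
tool_pos: [0.5058, -0.0126, 0.0827]
orientation: [0.13, 0.992, -0.0, -0.0]
contact_force: [0.2, -0.1, -4.4]
opening: 0.0336
grip_force: 111.0
```

To row units: -0.004 m / 0.6 = -0.0067, -0.003 m / 0.6 = -0.005.

Call:
send_rows:
  increments:
    - [[0, 0, -0.0017], [0, 0, 0], 0.2]
    - [[0, 0, -0.0033], [0, 0, 0], 0.2]
    - [[0, 0, -0.005], [0, 0, 0], 0.2]
    - [[0, 0, -0.0067], [0, 0, 0], 0.2]
    - [[0, 0, -0.0067], [0, 0, 0], 0.2]

```text
time_s: 15.2
tool_pos: [0.506, -0.0126, 0.0791]
orientation: [0.13, 0.992, 0.0, 0.0]
contact_force: [-1.0, -0.2, 0.8]
opening: 0.0337
grip_force: 111.5
```

Call:
send_rows:
  increments:
    - [[0, 0, -0.0017], [0, 0, 0], 0.2]
    - [[0, 0, -0.0033], [0, 0, 0], 0.2]
    - [[0, 0, -0.005], [0, 0, 0], 0.2]
    - [[0, 0, -0.005], [0, 0, 0], 0.2]

```text
time_s: 15.6
tool_pos: [0.506, -0.0126, 0.0761]
orientation: [0.13, 0.992, 0.0, 0.0]
contact_force: [-2.9, 1.0, 4.9]
opening: 0.034
grip_force: 112.2
```

To row units: -0.0014 m / 0.6 = -0.0023, -0.001 m / 0.6 = -0.0017.

Call:
send_rows:
  increments:
    - [[0, 0, -0.0008], [0, 0, 0], 0.2]
    - [[0, 0, -0.0017], [0, 0, 0], 0.2]
    - [[0, 0, -0.0023], [0, 0, 0], 0.2]
    - [[0, 0, -0.0023], [0, 0, 0], 0.2]

```text
time_s: 16.0
tool_pos: [0.506, -0.0127, 0.0751]
orientation: [0.13, 0.992, 0.0, 0.0]
contact_force: [-2.6, -0.0, 7.9]
opening: 0.0339
grip_force: 113.0
```

To row units: -0.0008 m / 0.6 = -0.0013, -0.0004 m / 0.6 = -0.0007.

Call:
send_rows:
  increments:
    - [[0, 0, -0.0007], [0, 0, 0], 0.2]
    - [[0, 0, -0.0013], [0, 0, 0], 0.2]
    - [[0, 0, -0.0013], [0, 0, 0], 0.2]

```text
time_s: 16.3
tool_pos: [0.5059, -0.0126, 0.0749]
orientation: [0.13, 0.992, 0.0, 0.0]
contact_force: [-4.6, 1.0, 14.9]
opening: 0.0339
grip_force: 113.9
```

To row units: -0.0004 m / 0.6 = -0.0007.

Call:
send_rows:
  increments:
    - [[0, 0, -0.0007], [0, 0, 0], 0.2]
    - [[0, 0, -0.0007], [0, 0, 0], 0.2]
    - [[0, 0, -0.0007], [0, 0, 0], 0.2]
    - [[0, 0, -0.0007], [0, 0, 0], 0.2]

```text
time_s: 16.7
tool_pos: [0.5059, -0.0126, 0.0749]
orientation: [0.13, 0.992, 0.0, 0.0]
contact_force: [-5.3, 1.3, 20.0]
opening: 0.0336
grip_force: 114.4
```

```bash
python3 - <<'E'
from h import *
c=cap('wrist','w12');tool();P,k,p=held(c,(424,99),.071);print('plate top at centre',np.r_[.5102,-.0123,1]@k, 'at B',np.r_[.578,-.0612,1]@k)
c=cap('scene','s2');find(c,.088,.003,20,name='sock')
E
```

```text
16.75 [ 0.5059 -0.0126  0.0749] yawy 75.06 [-4.9  0.5 19.4] 0.0337
plane slope [-0.0003 -0.0009] 51511
holeA (423.2, 98.7) [  9  10  31  32 542] r 16.180505752563477 [0.448  0.0594 0.0709]
plate top at centre 0.07096706577820766 at B 0.07098693476874891
sock [486   0  33  15  57] [501.8   7.2] ray [-1.0942 -0.634   0.088 ] med [-1.093  -0.6324  0.0886] [-1091.8  -636.1] [185.7  28.4] 87.3
sock [520  13  16   8  35] [527.7  16.6] ray [-1.0919 -0.4993  0.088 ] med [-1.0902 -0.4958  0.0879] [-1091.8  -503. ] [74.8 28.5] 89.8
sock [537  19  13   7  23] [543.4  22. ] ray [-1.0923 -0.4238  0.088 ] med [-1.0934 -0.4271  0.0875] [-1093.6  -424.8] [19.  64.6] 1.5
sock [233  45  24  11  38] [244.6  50.4] ray [ 0.0981 -0.9166  0.088 ] med [ 0.0989 -0.9127  0.0888] [ 100.5 -921.9] [ 14.7 124.3] 11.7
sock [258  56  17   7  30] [266.2  58.9] ray [ 0.0707 -0.8069  0.088 ] med [ 0.0705 -0.8065  0.088 ] [  70.6 -809.2] [11.1 75.9] 19.2
sock [275  62  13   7  22] [280.8  64.7] ray [ 0.0535 -0.7357  0.088 ] med [ 0.0522 -0.7382  0.0868] [  52.2 -735.9] [ 9.7 60. ] 7.8
sock [192  67  22   6  39] [203.3  70.1] ray [ 0.3081 -0.862   0.088 ] med [ 0.3074 -0.8604  0.088 ] [ 307.3 -863.1] [25.5 79.3] 76.4
sock [430 165  41   8  78] [448.9 169.4] ray [0.0392 0.0437 0.088 ] med [0.0463 0.0483 0.0876] [30.1 44.4] [ 29.9 109.3] 53.7
sock [295 226  20  10  41] [305.2 231. ] ray [0.5044 0.0122 0.088 ] med [0.5084 0.0132 0.0877] [504.2  13.8] [15.8 49.4] 75.7
sock [371 293  13  12  78] [377.4 298.3] ray [0.5008 0.2553 0.088 ] med [0.5008 0.2558 0.0873] [500.6 253.9] [26.8 24.3] 46.2
```

The plate top is at 0.0710 (57 + 14 mm), level, with about 25 N in all, and the socket is still seated. Handing in.

```bash
python3 -c "
from workcell import env
print(env.hand_in())"
```

```text
the job is handed in; nothing more can be done
None
```

The stray socket is fully down on its post and released. The cover is over both dowels and flush by my measurements, held shut with about 25 N, and the job is handed in; hand-in returned no verdict.

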